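# Trace the finger trail from the pyramid to the ring

## Robot

A 7-joint arm with a two-finger parallel gripper is mounted at the origin on the work surface. World frame = base frame: x ahead of the robot, y to its left, z up, the work surface at z = 0. Lengths are in m, angles in rad, forces in N, time in s.
With the tool pointing down it reaches from about 0.4 to 0.85 m from the base axis. Payload 10.4 kg.
Tool frame: the origin (TCP) lies at the very end of the fingers, on their centre line; the grasp point (between the pads) lies 19 mm behind it; z points along the fingers, y is the line along which they close (so a half turn about z gives the same grasp; the last joint's range is limited). The gripper opens to 85 mm and grips with 20 to 120 N. Pads are 22 mm wide; open, the fingers measure 114 mm over their backs; the gripper's body (76 mm by 85 mm) begins 54 mm behind the grasp point. The pads swing forward as they close: fully open they stand 13 mm farther back than shut.
Start: joints at [-1.177, 0.332, -0.065, 1.46, 0.022, 1.35, -0.088], TCP at [0.253, 0.572, 0.231] pointing down, gripper open.
Joint ranges: [-2.6, 2.6], [-0.5, 2.12], [-1.47, 1.34], [0.16, 2.42], [-1.27, 4.41], [0.06, 2.06], [-2.6, 2.6]. Speed limits (rad/s): [2.22, 2.22, 2.79, 2.79, 3.14, 3.14, 3.14].

## Interface

Orientations are given as a unit quaternion [x, y, z, w].
In Python, from workcell import bot gives the robot as it stands. The module is installed in compiled form; this text tells all that it offers.
- The arm moves only by the tool jog_arm, never from a script. Its argument "commands" is one flat list of numbers, 5 for each row, row after row: the finger opening in mm, from 0 to 85.4, then the shift along the tool's x, y, z each as a share of 0.12 m, from -1 to 1, then the turn about the tool's z as a share of pi rad, from -1 to 1. A call has 1 to 5 rows; each row is the pose to reach, as a shift and turn from the pose commanded when the call began, along the tool's axes at that moment, turning the shorter way round; what a row does not reach only later rows make up. A row lasts 1/10 s, in which the tool goes at most 50 mm and 8.59 degrees, less where a joint would pass 70% of its speed; a pose out of reach is approached as far as the arm can. A call with a number of a shift or a turn outside -1 to 1 is refused whole. A call with a gripper value outside its range is refused whole. The fingers move at their own pace and stop on an object; "grip_force" is the grip in N (left out, the last holds). Time passes only in rows, so rows that repeat a pose let the fingers close. It gives the time, the measured TCP pose, the force, the opening and the grip force at its end, in the units of the state.
- bot.state(): the state, without advancing time (a new reading comes with each control period).
- bot.capture(name): name is "side" or "top" or "wrist"; returns a dict with "img" (480x640x3 uint8, red, green, blue), "range_z" (480x640 float32, m along the optical axis (not along the pixel's ray), 0 where there is no reading), "K" (3x3 intrinsics, pixels), "xyz" and "attitude" of the camera in the world; the wrist camera has in their place "mount" (4x4, takes a point from camera to tool coordinates, whose origin is the TCP and whose axes are the flange's). Camera axes: x right, y down, z forward; pixel columns grow to the right and rows downward; lengths in m; the calibration is good to about 2 mm. A picture is of the moment at which its call begins: read the wrist's pose just before it.
- bot.finish_job(): hands the job in; it is judged then, once.
The state is a dict: "t": time; "joint_pos": joint angles; "qvel": joint speeds; "joint_torque": joint torques, N m; "ee_pos": TCP position; "tcp_rot": TCP orientation; "force": force on the tool from outside, world axes, zero at the start; "wrist_torque": the same for the moment, N m; "width": finger opening in m; "grip_force": force on a finger pad.
Only numpy, scipy, OpenCV 4.12 (cv2) and the standard library are available. Lean on these libraries where they do the work, as an engineer would, in place of code of your own. Each camera call takes 0.05 s, during which the arm holds its last target. There are 200 camera calls.

## Task

Trace the wavy white trail on the trail board with the fingertips in one light stroke, from the end where the green pyramid sits to the end where the yellow ring sits, pressing each of the six blue studs down as you come to it. Keep to the trail and low over the board, without lifting away, until the last stud is down; press only lightly, then move clear. Do not move or lift the pyramid, the ring, the red cube or the canister.

Things in the scene. Friction and masses are not known exactly. Their poses are not given: they have to be found in the camera images.
- board: fixed brown wooden trail board lying flat on the shelf top, 200 mm (its x) by 460 mm (its y) by 20 mm thick; origin at the centre of its underside, z up, so its top face is at z = 20 mm. Near each end a groove 44 mm wide and 6 mm deep runs across it along its x, centred at y = -190 and +190 mm. A white painted line, the trail, joins the six studs in a wave.
- south_groove (a point): point on the floor of the groove at the board's -y end, centred across the board (board frame 0, -190, 14 mm); stud1 is the end stud next to it
- north_groove (a point): the same at the +y end (0, 190, 14 mm); stud6 is the end stud next to it
- pyramid: loose green plastic pyramid, 36 mm square, 38 mm high, origin at the centre of its underside; it rests in one of the two grooves and marks the start of the trail; to be left alone
- ring: loose yellow plastic ring, 40 mm across, 16 mm high, origin at the centre of its underside; it rests in the other groove and marks the end of the trail; to be left alone
- cube: loose glossy red plastic cube, 40 mm, on the shelf top between the board and the robot, origin at the centre of its underside; to be left alone
- canister: loose clear canister with a white lid, 94 mm across, 132 mm high, with red cubes inside, on the shelf top beyond the board, origin at the centre of its underside; to be left alone
- stud1_top (a point): top of the blue domed stud number 1 (board frame x 0, y -125 mm). Each stud is 36 mm across and, when up, a dome standing 9 mm above the board's top face; the point moves down with the stud.
- stud1 (a joint): how far stud 1 is pressed down, m: 0 = up (it starts within 1 mm of that), 0.0075 = fully down (1.5 mm still above the board). It takes about 2 N, has no spring and stays where it is left; its dome is flat enough that fingertips sliding along the board push it down.
- stud2_top (a point): top of the blue domed stud number 2 (board frame x 32, y -75 mm). Like stud1.
- stud2 (a joint): the same for stud 2
- stud3_top (a point): top of the blue domed stud number 3 (board frame x 20, y -25 mm). Like stud1.
- stud3 (a joint): the same for stud 3
- stud4_top (a point): top of the blue domed stud number 4 (board frame x -20, y 25 mm). Like stud1.
- stud4 (a joint): the same for stud 4
- stud5_top (a point): top of the blue domed stud number 5 (board frame x -32, y 75 mm). Like stud1.
- stud5 (a joint): the same for stud 5
- stud6_top (a point): top of the blue domed stud number 6 (board frame x 0, y 125 mm). Like stud1.
- stud6 (a joint): the same for stud 6

How it is judged:
By the outcome, as a careful person would: the job done as asked, in the order asked, and still so for the second after the job is handed in, with the robot touching nothing.
It also fails if it takes over 40 s, if anything falls off the work surface, if the arm or the gripper's body presses on something with over 40 N, if the wrist force passes 120 N, or if a joint passes its speed limit or range.

## Working session

There is one attempt and no reset: what is moved stays moved. The work goes in short steps, Python scripts to look and compute and a tool call to move; the robot and the scene stay as the last step left them, time stands still between calls to the robot, and variables do not carry over. Pictures are saved under pics/ and viewed, at most 10 in all, crops included, and the job is handed in when it is done.

Besides the shell and the picture viewer there is one more tool, called after "Emit:" as name(argument=value, ...) on one line, values as JSON. jog_arm: Moves the arm, as the interface text tells. Shift numbers are shares of 0.12 m and turn numbers shares of pi rad, none past 1 either way. Its arguments: {"type":"object","properties":{"commands":{"type":"array","items":{"type":"number"}},"grip_force":{"type":"number"}},"required":["commands"]}

```bash
mkdir -p pics; ls; python3 - <<'E'
from workcell import bot
import cv2,numpy as np
s=bot.state();print({k:np.round(v,3) for k,v in s.items()})
for n in("top","side"):
    c=bot.capture(n);cv2.imwrite(f"pics/{n}0.png",c["img"][:,:,::-1]);np.savez(f"{n}0.npz",**c)
    print(n,c["K"].tolist(),c["xyz"],c["attitude"])
E
```

```text
pics
{'t': np.float64(0.0), 'joint_pos': array([-1.177,  0.333, -0.065,  1.461,  0.022,  1.35 , -0.088]), 'qvel': array([-0.   , -0.001,  0.   , -0.001,  0.   , -0.   , -0.001]), 'joint_torque': array([-0.0000e+00, -6.2545e+01,  4.9000e-02, -3.9161e+01,  1.6000e-02,
        1.0000e-02, -0.0000e+00]), 'ee_pos': array([0.253, 0.571, 0.23 ]), 'tcp_rot': array([ 0.207,  0.978, -0.001, -0.   ]), 'force': array([ 0.655, -0.738, -0.249]), 'wrist_torque': array([ 0.006,  0.008, -0.053]), 'grip_force': np.float64(0.0), 'width': np.float64(0.085)}
top [[433.9134951062665, 0.0, 318.7804966118871], [0.0, 433.9134951062665, 240.36895318433704], [0.0, 0.0, 1.0]] [0.47048614 0.01928714 0.76812772] [-0.69923804  0.70808219 -0.05441181  0.08200691]
side [[491.73454560182984, 0.0, 319.3290878534042], [0.0, 491.73454560182984, 235.88100721688065], [0.0, 0.0, 1.0]] [0.36181599 0.7354031  0.58472185] [-0.16661442  0.87332841 -0.45128406  0.07667996]
```

View pics/top0.png

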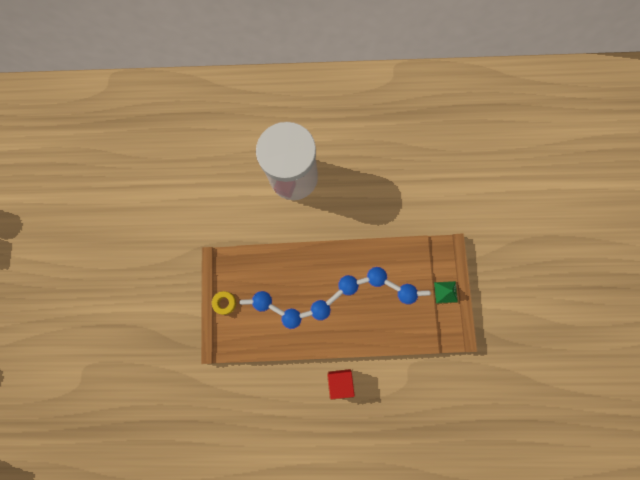

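View pics/side0.png

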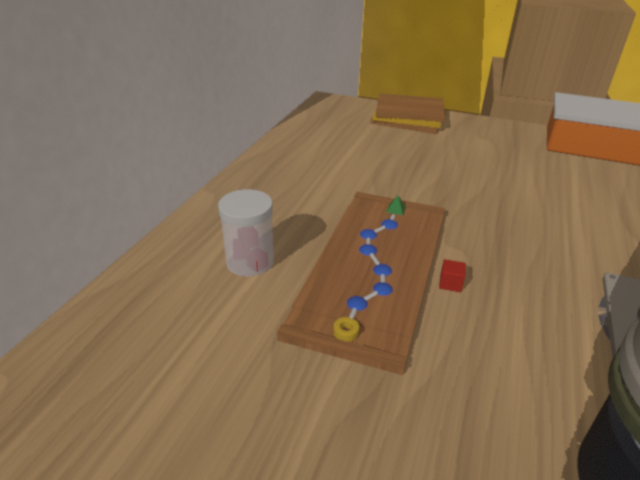

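The top view shows the pyramid at (446,292), the ring at (223,303), and studs running from (408,294) to (262,301). The cube is at (341,384) and the canister lid at (287,150). The side view agrees.

```bash
cat > h.py <<'E'
import numpy as np,cv2
from scipy.spatial.transform import Rotation as R
B=np.array([[0,-125],[32,-75],[20,-25],[-20,25],[-32,75],[0,125]])/1000
def blobs(img,lo,hi,amin=30):
    m=cv2.inRange(cv2.cvtColor(img,cv2.COLOR_RGB2HSV),lo,hi)
    n,l,st,c=cv2.connectedComponentsWithStats(m)
    return [(c[i],st[i,4]) for i in range(1,n) if st[i,4]>=amin]
def ray(px,K,xyz,Rm,z):
    d=Rm@np.linalg.inv(K)@np.array([px[0],px[1],1.]);return xyz+d*(z-xyz[2])/d[2]
def fit(P):
    a=B-B.mean(0);b=P-P.mean(0);U,S,V=np.linalg.svd(a.T@b);r=(U@V).T
    t=P.mean(0)-r@B.mean(0);return np.arctan2(r[1,0],r[0,0]),t,(B@r.T+t-P)*1000
E
python3 - <<'E'
from h import *
for n in("top","side"):
    c=np.load(n+"0.npz");img=c["img"];Rm=R.from_quat(c["attitude"]).as_matrix();K=c["K"]
    for col,lo,hi in(("blue",(105,130,50),(130,255,255)),("green",(50,120,40),(85,255,255)),("yel",(24,200,120),(34,255,255)),("red",(0,220,90),(4,255,255))):
        bl=blobs(img,lo,hi)
        out=[]
        for p,a in bl:
            w=ray(p,K,c["xyz"],Rm,0.025)
            u,v=np.round(p).astype(int);zz=c["range_z"][v,u]
            q=Rm@(np.linalg.inv(K)@np.array([p[0],p[1],1])*zz)+c["xyz"]
            out.append((w[:2],q,a))
        for o in out:print(n,col,np.round(o[0],4),np.round(o[1],4),o[2])
        if col=="blue" and len(out)==6:
            P=np.array(sorted([o[0] for o in out],key=lambda p:p[1]));th,t,e=fit(P);print("fit",np.degrees(th),t,np.round(e,1).tolist())
            r=np.array([[np.cos(th),-np.sin(th)],[np.sin(th),np.cos(th)]])
            for bx,by in((60,0),(-60,0),(-80,100),(60,100),(80,-100)):
                w=np.r_[r@np.array([bx,by])/1000+t,0.02];k=K@(Rm.T@(w-c["xyz"]));u,v=(k[:2]/k[2]).round().astype(int)
                q=Rm@(np.linalg.inv(K)@np.array([u,v,1.])*c["range_z"][v,u])+c["xyz"];print("boardz",np.round(q,4))
E
```

```text
top blue [ 0.5521 -0.0508] [ 0.5517 -0.0504  0.0286] 266
top blue [ 0.538  -0.0013] [ 0.5378 -0.0013  0.0277] 274
top blue [ 0.5217 -0.1015] [ 0.5212 -0.1004  0.0313] 288
top blue [0.5127 0.1469] [0.5125 0.1462 0.0288] 273
top blue [0.4962 0.0467] [0.4961 0.0465 0.0286] 268
top blue [0.4826 0.0959] [0.4825 0.0953 0.031 ] 271
fit 2.1311826657040713 [0.51721383 0.02265095] [[0.2, -0.8], [-0.1, -0.3], [0.1, -0.2], [0.1, 0.2], [-0.1, 0.5], [-0.1, 0.7]]
boardz [0.5765 0.0253 0.0215]
boardz [0.4576 0.0203 0.0201]
boardz [0.4337 0.12   0.0201]
boardz [0.5726 0.1247 0.0213]
boardz [ 0.6015 -0.0742  0.0202]
top green [ 0.524  -0.1643] [ 0.523  -0.1608  0.039 ] 408
top yel [0.5105 0.2129] [0.5111 0.2157 0.0142] 264
side blue [ 0.5192 -0.0935] [ 0.5192 -0.0934  0.025 ] 83
side blue [ 0.5496 -0.0429] [ 0.549  -0.0405  0.0268] 89
side blue [0.536  0.0061] [0.5357 0.0076 0.0261] 107
side blue [0.4944 0.0542] [0.4943 0.0548 0.0255] 123
side blue [0.48   0.1037] [0.4794 0.1072 0.0281] 145
side blue [0.5105 0.154 ] [0.5096 0.1573 0.0282] 168
fit 2.1060889790317936 [0.51495234 0.03027512] [[0.3, -1.2], [0.1, -0.6], [-0.2, -0.1], [-0.4, 0.3], [0.2, 0.3], [-0.1, 1.2]]
boardz [0.5761 0.0308 0.0193]
boardz [0.4545 0.0262 0.0194]
boardz [0.4318 0.1251 0.018 ]
boardz [0.5713 0.1302 0.0174]
boardz [ 0.5996 -0.0696  0.0185]
side green [ 0.524  -0.1596] [ 0.5226 -0.1523  0.0296] 33
```

Emit:
jog_arm(commands=[0,-0.25,-0.25,0,0.04,0,-0.5,-0.5,0,0.08,0,-0.75,-0.75,0,0.12,0,-1,-1,0,0.16,0,-1,-1,0,0.178], grip_force=20)

```text
t: 0.6
ee_pos: [0.3175, 0.408, 0.2315]
tcp_rot: [0.474, 0.88, -0.0, 0.001]
force: [0.6, 0.1, 0.2]
width: 0.0127
grip_force: 0.0
```

```bash
cat >> h.py <<'E'
def go(x,y,z,yaw):  # remaining move in shares; yaw=deg of tool y in world
    from workcell import bot
    s=bot.state();r=R.from_quat(s["tcp_rot"]).as_matrix()
    d=r.T@(np.array([x,y,z])-s["ee_pos"])/0.12
    a=np.degrees(np.arctan2(r[1,1],r[0,1]));t=(a-yaw+180)%360-180
    print("t",round(float(s["t"]),2),"pos",np.round(s["ee_pos"],4),"yaw",round(a,1),"F",np.round(s["force"],1),"w",round(float(s["width"]),4),"shift",np.round(d,3),"turn",round(t/180,3))
E
python3 - <<'E'
from h import *
c=np.load("top0.npz");Rm=R.from_quat(c["attitude"]).as_matrix()
P=np.array([ray(p,c["K"],c["xyz"],Rm,.021)[:2] for p,a in blobs(c["img"],(105,130,50),(130,255,255))])
th,t,e=fit(P[P[:,1].argsort()]);print(th,t,np.abs(e).max())
r=np.array([[np.cos(th),-np.sin(th)],[np.sin(th),np.cos(th)]]);print(np.round(B@r.T+t,4).tolist())
for p,z in(((430,293),.02),((240,302),.02),((287,150),.132)):print(ray(p,c["K"],c["xyz"],Rm,z))
go(0.52,-0.128,0.15,2)
E
```

```text
0.03719615447796568 [0.51746535 0.02266905] 0.2791225681950671
[[0.5221, -0.1022], [0.5522, -0.0511], [0.5384, -0.0016], [0.4965, 0.0469], [0.4827, 0.0964], [0.5128, 0.1476]]
[ 0.52284476 -0.14042802  0.02      ]
[0.51117832 0.18477727 0.02      ]
[0.73995067 0.09216355 0.132     ]
t 0.6 pos [0.3175 0.408  0.2315] yaw 33.4 F [0.6 0.1 0.2] w 0.0127 shift [-4.657 -1.048  0.687] turn 0.174
```

Emit:
jog_arm(commands=[0,-0.35,-0.08,0,0.04,0,-0.7,-0.16,0,0.08,0,-1,-0.22,0,0.12,0,-1,-0.22,0,0.174])

```text
t: 1.0
ee_pos: [0.3618, 0.2943, 0.2313]
tcp_rot: [0.687, 0.726, -0.0, 0.0]
force: [-0.1, 0.9, -0.4]
width: -0.0001
grip_force: 0.0
```

```bash
python3 -c "
from h import *
go(0.52,-0.128,0.15,2)"
```

```text
t 1.0 pos [0.3618 0.2943 0.2313] yaw 3.2 F [-0.1  0.9 -0.4] w -0.0001 shift [-3.586  1.12   0.681] turn 0.007
```

Emit:
jog_arm(commands=[0,-0.35,0.1,0,0.003,0,-0.7,0.2,0,0.006,0,-1,0.31,0,0.006])

```text
t: 1.3
ee_pos: [0.4049, 0.1797, 0.2311]
tcp_rot: [0.69, 0.724, -0.0, -0.0]
force: [0.7, 1.1, -0.2]
width: 0.0001
grip_force: 0.0
```

Emit:
jog_arm(commands=[0,-0.35,0.1,0,0,0,-0.7,0.2,0,0,0,-1,0.31,0,0])

```text
t: 1.6
ee_pos: [0.4479, 0.0615, 0.2313]
tcp_rot: [0.69, 0.724, 0.0, -0.0]
force: [1.1, 0.6, 0.4]
width: -0.0005
grip_force: 0.0
```

Emit:
jog_arm(commands=[0,-0.35,0.1,0,0,0,-0.7,0.2,0.1,0,0,-1,0.31,0.2,0,0,-1,0.31,0.2,0])

```text
t: 2.0
ee_pos: [0.4906, -0.0595, 0.2059]
tcp_rot: [0.692, 0.722, -0.001, 0.0]
force: [-0.8, 0.4, 0.7]
width: -0.0001
grip_force: 0.0
```

```bash
python3 - <<'E'
from h import *
from workcell import bot
go(0.52,-0.128,0.06,2)
s=bot.state();c=bot.capture("wrist");print(c["mount"].round(3).tolist());np.savez("w1.npz",pos=s["ee_pos"],rot=s["tcp_rot"],**c)
cv2.imwrite("pics/w1.png",c["img"][:,:,::-1])
T=np.eye(4);T[:3,:3]=R.from_quat(s["tcp_rot"]).as_matrix();T[:3,3]=s["ee_pos"];T=T@c["mount"]
for p,a in blobs(c["img"],(105,130,50),(130,255,255)):print(p.round(),a,ray(p,c["K"],T[:3,3],T[:3,:3],.021).round(4))
E
```

```text
t 2.0 pos [ 0.4906 -0.0595  0.2059] yaw 2.4 F [-0.8  0.4  0.7] w -0.0001 shift [-0.578  0.223  1.217] turn 0.002
[[-0.002, -0.957, -0.289, 0.073], [1.0, -0.003, 0.0, -0.001], [-0.001, -0.289, 0.957, -0.143], [0.0, 0.0, 0.0, 1.0]]
[321.   4.] 364 [0.4817 0.0853 0.021 ]
[338.  64.] 1789 [0.4954 0.0476 0.021 ]
[390. 135.] 1590 [ 0.5372 -0.001   0.021 ]
[402. 201.] 1385 [ 0.551  -0.0506  0.021 ]
[359. 260.] 1233 [ 0.5205 -0.1016  0.021 ]
```

View pics/w1.png

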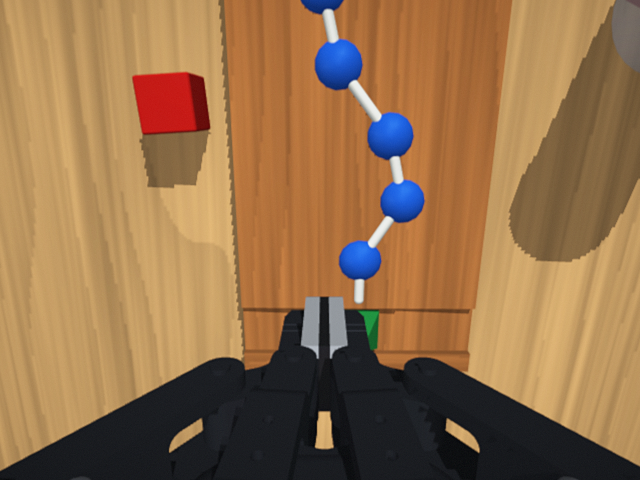

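The wrist view shows the five nearest studs, with stud 1 at (359,260) and the trail end at (359,300), just short of the pyramid at (370,330). Stud positions agree with the top view to about 1 mm.

Emit:
jog_arm(commands=[0,-0.3,0.12,0.1,0.002,0,-0.575,0.24,0.3,0.002,0,-0.575,0.24,0.65,0.002,0,-0.575,0.24,1,0.002,0,-0.575,0.24,1,0.002])

```text
t: 2.55
ee_pos: [0.5195, -0.12, 0.0827]
tcp_rot: [0.691, 0.722, -0.003, -0.003]
force: [0.1, -0.2, 0.1]
width: -0.0001
grip_force: 0.0
```

Emit:
jog_arm(commands=[0,0,0,0.15,0,0,0,0,0.3,0,0,0,0,0.38,0,0,0,0,0.42,0,0,0,0,0.42,0])

```text
t: 3.05
ee_pos: [0.5233, -0.1214, 0.0375]
tcp_rot: [0.692, 0.722, 0.0, 0.0]
force: [-0.2, -0.0, -0.2]
width: -0.0
grip_force: 0.0
```

```bash
python3 -c "
from h import *
go(0.522,-0.128,0.0215,2)"
```

```text
t 3.05 pos [ 0.5233 -0.1214  0.0375] yaw 2.5 F [-0.2 -0.  -0.2] w -0.0 shift [-0.055 -0.014  0.134] turn 0.003
```

Emit:
jog_arm(commands=[0,-0.055,-0.012,0,0,0,-0.055,-0.012,0.05,0,0,-0.055,-0.012,0.1,0,0,-0.055,-0.012,0.115,0,0,-0.055,-0.012,0.115,0])

```text
t: 3.55
ee_pos: [0.5215, -0.1283, 0.0226]
tcp_rot: [0.692, 0.722, -0.0, -0.0]
force: [0.2, 0.5, 0.5]
width: -0.0002
grip_force: 0.0
```

```bash
python3 -c "
from h import *
go(0.522,-0.128,0.0215,2)"
```

```text
t 3.55 pos [ 0.5215 -0.1283  0.0226] yaw 2.4 F [0.2 0.5 0.5] w -0.0002 shift [0.002 0.004 0.009] turn 0.002
```

Emit:
jog_arm(commands=[0,0,0,0.01,0,0,0,0,0.01,0])

```text
t: 3.75
ee_pos: [0.5218, -0.1284, 0.0219]
tcp_rot: [0.692, 0.722, 0.0, -0.0]
force: [-0.4, -0.1, -0.3]
width: -0.0001
grip_force: 0.0
```

Emit:
jog_arm(commands=[0,0,0,0.006,0,0,0,0,0.006,0])

```text
t: 3.95
ee_pos: [0.5218, -0.1283, 0.0212]
tcp_rot: [0.692, 0.722, 0.0, -0.0]
force: [1.1, -0.4, -0.3]
width: -0.0
grip_force: 0.0
```

Emit:
jog_arm(commands=[0,0,0,0.006,0,0,0,0,0.006,0])

```text
t: 4.15
ee_pos: [0.5218, -0.1283, 0.0204]
tcp_rot: [0.692, 0.722, 0.0, -0.0]
force: [-0.1, -0.2, 0.5]
width: 0.0
grip_force: 0.0
```

Emit:
jog_arm(commands=[0,0,0,0.004,0,0,0,0,0.004,0])

```text
t: 4.35
ee_pos: [0.5219, -0.1284, 0.0202]
tcp_rot: [0.692, 0.722, 0.0, -0.0]
force: [-1.1, 0.7, 3.4]
width: 0.0003
grip_force: 2.1
```

Emit:
jog_arm(commands=[0,0.03,0,-0.007,0,0,0.08,0.001,-0.007,0,0,0.13,0.002,-0.007,0,0,0.18,0.003,-0.007,0,0,0.22,0.004,-0.007,0])

```text
t: 4.85
ee_pos: [0.5216, -0.1018, 0.0212]
tcp_rot: [0.692, 0.722, 0.0, 0.0]
force: [0.8, -3.0, 4.7]
width: -0.0
grip_force: 2.5
```

```bash
python3 -c "
from h import *
go(0.5516,-0.051,0.021,2.4)"
```

```text
t 4.85 pos [ 0.5216 -0.1018  0.0212] yaw 2.5 F [ 0.8 -3.   4.7] w -0.0 shift [0.412 0.268 0.002] turn 0.0
```

Emit:
jog_arm(commands=[0,0.041,0.027,0,0,0,0.082,0.054,0,0,0,0.124,0.08,0,0,0,0.165,0.107,0,0,0,0.206,0.134,0,0])

```text
t: 5.35
ee_pos: [0.5363, -0.0757, 0.0206]
tcp_rot: [0.692, 0.722, 0.0, -0.0]
force: [0.2, 0.5, -0.6]
width: 0.0002
grip_force: 0.0
```

Emit:
jog_arm(commands=[0,0.041,0.027,0,0,0,0.082,0.054,0,0,0,0.124,0.08,0,0,0,0.165,0.107,0,0,0,0.206,0.134,0,0])

```text
t: 5.85
ee_pos: [0.5518, -0.0511, 0.0212]
tcp_rot: [0.692, 0.722, 0.0, 0.0]
force: [-3.0, -2.9, 5.1]
width: -0.0001
grip_force: 2.7
```

```bash
python3 - <<'E'
from h import *
from workcell import bot
go(0.5378,-0.0014,0.021,2.4)
c=bot.capture("side");cv2.imwrite("pics/s2.png",cv2.resize(c["img"][180:350,270:480,::-1],None,fx=3.5,fy=3.5))
E
```

```text
t 5.85 pos [ 0.5518 -0.0511  0.0212] yaw 2.4 F [-3.  -2.9  5.1] w -0.0001 shift [ 0.419 -0.099  0.002] turn 0.0
```

View pics/s2.png

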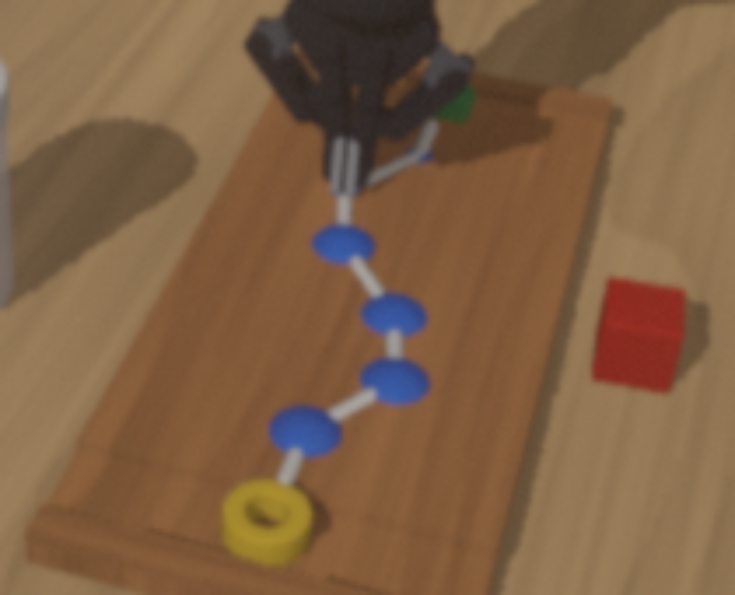

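The crop shows stud 1 at (427,156) nearly flush with the board. The fingertips are at stud 2, and studs 3 to 6 are still up. I'll continue the stroke.

Emit:
jog_arm(commands=[0,0.042,-0.01,0,0,0,0.084,-0.02,0,0,0,0.126,-0.03,0,0,0,0.168,-0.04,0,0,0,0.21,-0.05,0,0])

```text
t: 6.4
ee_pos: [0.5436, -0.0255, 0.0205]
tcp_rot: [0.692, 0.722, -0.0, -0.0]
force: [1.0, -5.7, 1.3]
width: 0.0002
grip_force: 3.6
```

Emit:
jog_arm(commands=[0,0.042,-0.01,0,0,0,0.084,-0.02,0,0,0,0.126,-0.03,0,0,0,0.168,-0.04,0,0,0,0.21,-0.05,0,0])

```text
t: 6.9
ee_pos: [0.5374, -0.0011, 0.0212]
tcp_rot: [0.692, 0.722, 0.0, 0.0]
force: [0.4, -3.2, 5.6]
width: 0.0003
grip_force: 2.7
```

```bash
python3 -c "
from h import *
go(0.496,0.0471,0.0207,2.4)"
```

```text
t 6.9 pos [ 0.5374 -0.0011  0.0212] yaw 2.4 F [ 0.4 -3.2  5.6] w 0.0003 shift [ 0.416 -0.328  0.004] turn 0.0
```

Emit:
jog_arm(commands=[0,0.042,-0.033,0,0,0,0.083,-0.066,0,0,0,0.125,-0.098,0,0,0,0.166,-0.131,0,0,0,0.208,-0.164,0,0])

```text
t: 7.4
ee_pos: [0.5155, 0.0234, 0.0205]
tcp_rot: [0.692, 0.722, -0.0, -0.0]
force: [-0.4, 1.0, -0.0]
width: 0.0002
grip_force: 0.0
```

Emit:
jog_arm(commands=[0,0.042,-0.033,0,0,0,0.083,-0.066,0,0,0,0.125,-0.098,0,0,0,0.166,-0.131,0,0,0,0.208,-0.164,0,0])

```text
t: 7.9
ee_pos: [0.4959, 0.0471, 0.0212]
tcp_rot: [0.692, 0.722, 0.0, 0.0]
force: [2.4, -1.9, 4.4]
width: -0.0
grip_force: 2.3
```

```bash
python3 -c "
from h import *
go(0.482,0.0964,0.0207,2.4)"
```

```text
t 7.9 pos [0.4959 0.0471 0.0212] yaw 2.4 F [ 2.4 -1.9  4.4] w -0.0 shift [ 0.415 -0.098  0.004] turn 0.0
```

Emit:
jog_arm(commands=[0,0.042,-0.01,0,0,0,0.083,-0.02,0,0,0,0.125,-0.029,0,0,0,0.166,-0.039,0,0,0,0.208,-0.049,0,0])

```text
t: 8.4
ee_pos: [0.488, 0.0722, 0.0205]
tcp_rot: [0.692, 0.722, -0.0, -0.0]
force: [0.2, 0.2, 0.9]
width: -0.0001
grip_force: 0.1
```

Emit:
jog_arm(commands=[0,0.042,-0.01,0,0,0,0.083,-0.02,0,0,0,0.125,-0.029,0,0,0,0.166,-0.039,0,0,0,0.208,-0.049,0,0])

```text
t: 8.9
ee_pos: [0.4822, 0.0965, 0.0212]
tcp_rot: [0.692, 0.722, 0.0, 0.0]
force: [0.7, -2.4, 5.2]
width: -0.0
grip_force: 2.4
```

```bash
python3 -c "
from h import *
go(0.512,0.1476,0.0207,2.4)"
```

```text
t 8.9 pos [0.4822 0.0965 0.0212] yaw 2.4 F [ 0.7 -2.4  5.2] w -0.0 shift [0.415 0.266 0.005] turn 0.0
```

Emit:
jog_arm(commands=[0,0.042,0.027,0,0,0,0.083,0.053,0,0,0,0.125,0.08,0,0,0,0.166,0.106,0,0,0,0.208,0.133,0,0])

```text
t: 9.4
ee_pos: [0.4965, 0.1226, 0.0206]
tcp_rot: [0.692, 0.722, -0.0, -0.0]
force: [0.2, 0.3, 0.7]
width: -0.0003
grip_force: 0.0
```

Emit:
jog_arm(commands=[0,0.042,0.027,0,0,0,0.083,0.053,0,0,0,0.125,0.08,0,0,0,0.166,0.106,0,0,0,0.208,0.133,0,0])

```text
t: 9.9
ee_pos: [0.512, 0.1475, 0.0212]
tcp_rot: [0.692, 0.722, 0.0, 0.0]
force: [-2.2, -4.3, 5.9]
width: -0.0003
grip_force: 3.2
```

Emit:
jog_arm(commands=[0,0.04,0,0,0,0,0.08,0,0,0,0,0.12,0,0,0,0,0.15,0,0,0,0,0.15,0,0,0])

```text
t: 10.4
ee_pos: [0.5104, 0.1665, 0.0206]
tcp_rot: [0.691, 0.722, 0.0, -0.0]
force: [-0.6, -0.4, 0.4]
width: -0.0003
grip_force: 0.0
```

Emit:
jog_arm(commands=[0,0,0,-0.1,0,0,0,0,-0.35,0,0,0,0,-0.7,0,0,0,0,-1,0,0,0,0,-1,0])

```text
t: 10.9
ee_pos: [0.5135, 0.1658, 0.1464]
tcp_rot: [0.692, 0.722, 0.004, 0.001]
force: [0.4, -0.1, -0.3]
width: 0.0002
grip_force: 0.0
```

Emit:
jog_arm(commands=[0,0.2,-0.3,-0.1,0,0,0.5,-0.6,-0.2,0,0,0.8,-0.9,-0.3,0,0,1,-1,-0.3,0,0,1,-1,-0.3,0])

```text
t: 11.4
ee_pos: [0.383, 0.2838, 0.1775]
tcp_rot: [0.689, 0.724, 0.001, -0.001]
force: [0.7, 0.8, 0.3]
width: -0.0002
grip_force: 0.0
```

```bash
python3 - <<'E'
from h import *
from workcell import bot
c=bot.capture("top");Rm=R.from_quat(c["attitude"]).as_matrix();im=c["img"];o=np.load("top0.npz")["img"]
for n,lo,hi in(("green",(50,120,40),(85,255,255)),("yel",(24,200,120),(34,255,255)),("blue",(105,130,50),(130,255,255))):
    print(n,[(p.round(1).tolist(),int(a)) for p,a in blobs(o,lo,hi)],[(p.round(1).tolist(),int(a)) for p,a in blobs(im,lo,hi)])
s=bot.capture("side")["img"]
cv2.imwrite("pics/e.png",cv2.hconcat([cv2.resize(im[220:410,190:490],(460,291)),cv2.resize(s[180:375,270:480],(313,291))])[:,:,::-1])
E
```

```text
green [([444.8, 291.9], 408)] [([444.8, 291.9], 408)]
yel [([223.1, 302.4], 264)] [([223.2, 302.4], 264)]
blue [([376.7, 276.2], 266), ([347.9, 284.8], 274), ([407.4, 293.8], 288), ([261.4, 300.7], 273), ([320.1, 309.9], 268), ([291.0, 318.3], 271)] []
```

View pics/e.png

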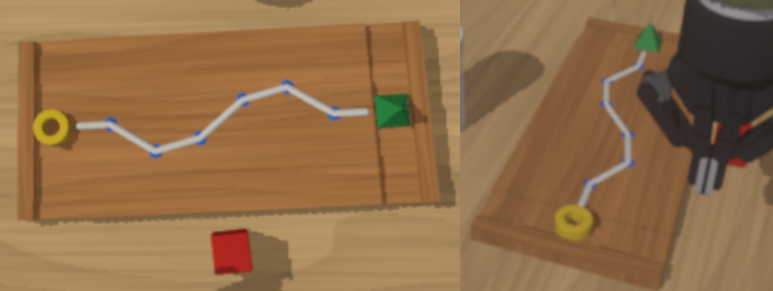

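All six studs are down by the same amount, showing only as small blue flecks along the trail. The pyramid, ring and cube haven't moved, and the arm is clear.

```bash
python3 -c "
from workcell import bot
print(bot.finish_job())"
```

```text
the job is handed in; nothing more can be done
None
```

I traced the trail in one light stroke from pyramid to ring, pressed all six studs down in order with the readings showing about 6 N or less, moved clear without disturbing the pyramid, ring, cube or canister, and handed the job in at about 11.5 s.

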